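# Lean two board carriers in the rack at 20 degrees

## Robot

A 6-joint arm with a two-finger parallel gripper is mounted at the origin on a cart in front of the work surface, level with it; the furniture and walls round the work are solid. World frame = base frame: x ahead of the robot, y to its left, z up, the work surface at z = 0. Lengths are in m, angles in rad, forces in N, time in s.
With the tool pointing down it reaches from about 0.425 to 1.125 m from the base axis. Payload 14.9 kg.
Tool frame: the origin (TCP) lies between the finger pads; the fingertips stand 14 mm ahead of it and the grasp point (between the pads) lies 5 mm behind it (r.tip_extent is the distance from the TCP to the fingertips, in m); z points along the fingers, y is the line along which they close (so a half turn about z gives the same grasp; the last joint's range is limited). The gripper opens to 91 mm and grips with 3 to 60 N. Pads are 32 mm wide; open, the fingers measure 118 mm over their backs; the gripper's body (76 mm by 178 mm) begins 60 mm behind the grasp point.
Start: joints at [1.081, 0.379, 1.734, -0, 1.028, -0.033], TCP at [0.309, 0.628, 0.201] pointing down, gripper open.
Joint ranges: [-2.77, 2.77], [-0.74, 2.19], [0, 2.66], [-1.06, 4.2], [0.31, 2.87], [-3.08, 3.08]. Speed limits (rad/s): [1.89, 1.89, 2.39, 3.14, 3.14, 3.14].

## Interface

Orientations are given as a unit quaternion [w, x, y, z].
In Python, from rig import r gives the robot as it stands.
- The arm moves only by the tool nudge_tcp, called as name(argument=value, ...) on one line, values as JSON. Schema: {"type":"object","properties":{"motion":{"type":"object","properties":{"offsets":{"type":"array","items":{"type":"array","items":{"type":"number"},"minItems":7,"maxItems":7},"minItems":1,"maxItems":20}},"additionalProperties":false,"required":["offsets"]},"only":{"type":"string"},"quiet":{"type":"boolean"},"lines":{"type":"string"}},"required":["motion"],"additionalProperties":false}. motion is an object whose key "offsets" holds a list of rows, 1 to 20 of them, each of 7 numbers: a rotation vector rx, ry, rz in rad, then dx, dy, dz in m, then the finger opening in m; each row shifts and turns the commanded pose from where the row before left it, along the tool's axes as they then stand; what a row does not reach is not made up. A row lasts 1/10 s, in which the tool goes at most 0.05 m and 0.15 rad, less where a joint would pass 70% of its speed; a pose out of reach is approached as far as the arm can. The fingers move at their own pace and stop on an object; the grip force is fixed at half the most. Time passes only in rows, so rows that do not move let the fingers close. The tool returns the time, the measured TCP pose, the force, the opening and the grip force at its end. only (a regular expression) keeps the lines of the reply that match it, lines (a string "A,B") keeps lines A to B, and quiet returns only ok. Input that does not fit is refused with a message, and nothing moves.
- r.observe(): the state, without advancing time (a new reading comes with each control period).
- r.get_image(name): name is "scene" or "side" or "wrist"; returns the picture (420x560x3 uint8, red, green, blue); there is no depth.
- r.camera_model(name): a dict with "K" (3x3 intrinsics, pixels), "R" (3x3) and "t" (3): a world point X has camera coordinates R X + t. Camera axes: x right, y down, z forward; pixel columns grow to the right and rows downward; lengths in m; the calibration is good to about 2 mm. A picture is of the moment at which its call begins: read the wrist's pose just before it. camera_model takes no time and is no camera call; for the wrist camera it gives the pose at the moment of the call.
- r.finish_job(): hands the job in; it is judged then, once.
The state is a dict: "clock": time; "joint_positions": joint angles; "qd": joint speeds; "joint_efforts": joint torques, N m; "eef_pos": TCP position; "tool_rot": TCP orientation; "force": force on the tool from outside, world axes, zero at the start; "torque": the same for the moment, N m; "gripper_width": finger opening in m; "gripper_force": force on a finger pad.
Only numpy, scipy, OpenCV 4.12 (cv2) and the standard library are available. Lean on these libraries where they do the work, as an engineer would, in place of code of your own. Each camera call takes 0.05 s, during which the arm holds its last target. There are 200 camera calls.

## Task

Lift the soldering jig off the leaning rack and lay it flat on free bench, and lean the two windowed board carriers from the magazine against the rack's rail, the tall one in the left half (as seen from the rack's open front) and the shorter one in the right half: each square to the rack and about in the middle of its half, standing on the mat with its foot on the white line, leaning back about 20 degrees from upright and staying put without sliding. The low blank carrier stays in the magazine, and the other things on the bench must not be pushed about.

Things in the scene. Friction and masses are not known exactly. Their poses are not given: they have to be found in the camera images.
- rack: Fixed aluminium leaning rack, open to the front. Origin on the bench straight below its rail's axis; x points to its back, y to the left seen from the front, z up. Base plate x -120 to +45, y -165 to +165 mm. Sloping end cheeks at y = +-155 mm, 8 mm thick, 121 mm high, parallel to a plate leaning at 20 degrees and just behind it.
- rack_mat (a point): Middle of the rack's black non-slip rubber mat, on its top, 12 mm above the bench and 60 mm in front of the rack's origin. The mat is 112 mm deep and 296 mm wide (along y). A short white line divides it into a left (+y) and a right half.
- rack_line (a point): Middle of the white line along the rack's y on the mat, 33.5 mm in front of the rail's axis: a plate stands there on its rear lower edge when it leans on the rail at 20 degrees.
- rack_rail: The rack's round steel rail, 12 mm diameter, 310 mm long, fixed. Origin at its middle, axis along y, axis height 87 mm above the bench, straight above the rack's origin; a thin post stands under its middle.
- magazine: Fixed white magazine, 150 x 130 x 60 mm, origin under its centre, z up. Three upright slots in a row along its x, at x = -45, 0, +45 mm, 11.6 mm wide, for plates standing across it (width along y); floor of the slots 10 mm above the bench. Guides hold only the plates' side edges (|y| over 44 mm), up to z = 60 mm. Draw plates straight up.
- carrier_tall: Tall grey board carrier: flat plate 8 mm thick, 100 mm wide, 150 mm high, with two rectangular windows one above the other in its lower part; about 0.24 kg. Stands upright in the magazine at the start. Origin at the centre of its lower edge; z runs up its height, y along its 100 mm width, x through its 8 mm thickness; both faces are alike. The top 49 mm are solid plate.
- carrier_short: Shorter grey board carrier, the middle one in height: flat plate 8 mm thick, 100 mm wide, 115 mm high, with one rectangular window in its lower part; about 0.18 kg. Stands upright in the magazine at the start. Origin at the centre of its lower edge; z runs up its height, y along its 100 mm width, x through its 8 mm thickness; both faces are alike. The top 49 mm are solid plate.
- carrier_blank: Blank carrier: the lowest plate, without a window, flat, grey, 8 mm thick, 100 mm wide, 85 mm high. It stays in the magazine. Origin and axes as for the others.
- carrier_tall_top (a point): Middle of the tall carrier's upper edge, 150 mm along its z from its origin.
- carrier_short_top (a point): Middle of the short carrier's upper edge, 115 mm along its z from its origin.
- jig: Reddish-brown soldering jig with a small board in its pocket, 58 (x) x 95 (y) mm, solid to 16 mm height with details up to 24 mm, 0.16 kg; origin at the centre of its underside. Starts flat on the rack's mat; grasp across its 58 mm side (its long side points roughly to the rail). The bench strip x 0.36 to 0.45 m, |y| under 0.4 m holds only listed things.
- bottle: Blue pump bottle, 61 mm diameter, 124 mm high, upright; origin under its centre. Bystander.
- flux_pot: Round pot with lid, 53 mm diameter, 35 mm high; origin under its centre. Bystander.
- reel: Spare solder reel standing on its flange, 58 mm diameter, 32 mm high; origin under its centre. Bystander.

How it is judged:
By the outcome, as a careful person would: the job done as asked, in the order asked, and still so for the second after the job is handed in, with the robot touching nothing.
It also fails if it takes over 72 s, if anything falls off the work surface, if the arm or the gripper's body presses on something with over 40 N, if the wrist force passes 120 N, or if a joint passes its speed limit or range.

## Working session

There is one attempt and no reset: what is moved stays moved. The work goes in short steps, Python scripts to look and compute and a tool call to move; the robot and the scene stay as the last step left them, time stands still between calls to the robot, and variables do not carry over. Pictures are saved under pics/ and viewed, at most 10 in all, crops included, and the job is handed in when it is done.

```bash
ls; mkdir -p pics
```

Run:
```python
from rig import r
import cv2,numpy as np
o=r.observe(); print(o)
for n in ["scene","side"]:
    im=r.get_image(n); cv2.imwrite(f"pics/{n}0.png",cv2.cvtColor(im,cv2.COLOR_RGB2BGR))
    print(n,r.camera_model(n))
print(r.camera_model("wrist"))
```

```text
pics
rig.py
{'clock': 0.0, 'joint_positions': array([ 1.08067173e+00,  3.79387772e-01,  1.73477978e+00, -2.94678227e-06,
        1.02850525e+00, -3.33256722e-02]), 'qd': array([ 7.58962723e-05, -1.63670392e-03,  2.36092899e-03,  1.94609860e-03,
        1.31765034e-03, -1.05084762e-03]), 'joint_efforts': array([-1.14966326e-03, -7.63714886e+01, -4.34371269e+01,  6.49881153e-02,
        4.24487970e-02, -9.57243765e-05]), 'eef_pos': array([0.30858271, 0.62785504, 0.2003033 ]), 'tool_rot': array([-1.38524224e-04,  2.26418066e-01,  9.74030065e-01, -5.22008802e-04]), 'force': array([-0.35233553,  0.35147183, -0.42427712]), 'torque': array([-0.01804862, -0.02289218,  0.00748455]), 'gripper_force': 0.0, 'gripper_width': 0.09135329831365761}
scene {'K': array([[402.09440401,   0.        , 284.12675055],
       [  0.        , 402.09440401, 207.48257716],
       [  0.        ,   0.        ,   1.        ]]), 'R': array([[ 0.74277645, -0.669321  , -0.01710364],
       [-0.40605407, -0.43001158, -0.80635609],
       [ 0.5323563 ,  0.60588732, -0.59118299]]), 't': array([-0.39741797,  0.30658711,  0.93789117])}
side {'K': array([[449.64999408,   0.        , 278.63623767],
       [  0.        , 449.64999408, 212.56856879],
       [  0.        ,   0.        ,   1.        ]]), 'R': array([[ 0.82363424, -0.56667698,  0.02244651],
       [-0.21235933, -0.34486941, -0.91431319],
       [ 0.52586135,  0.74829292, -0.4043854 ]]), 't': array([-0.41863733,  0.24206612,  0.96062201])}
{'K': array([[315.07943224,   0.        , 277.88531675],
       [  0.        , 315.07943224, 216.5428111 ],
       [  0.        ,   0.        ,   1.        ]]), 'R': array([[ 0.441232  ,  0.89739213, -0.00129594],
       [ 0.86753199, -0.42617997,  0.25643493],
       [ 0.22957038, -0.11427156, -0.96656063]]), 't': array([-0.69910281, -0.02866333,  0.39188019])}
```
View pics/scene0.png

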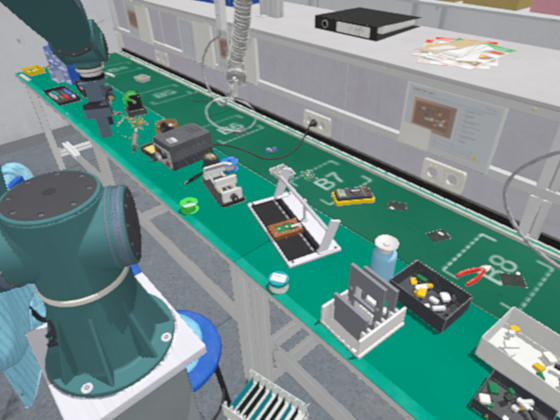

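View pics/side0.png

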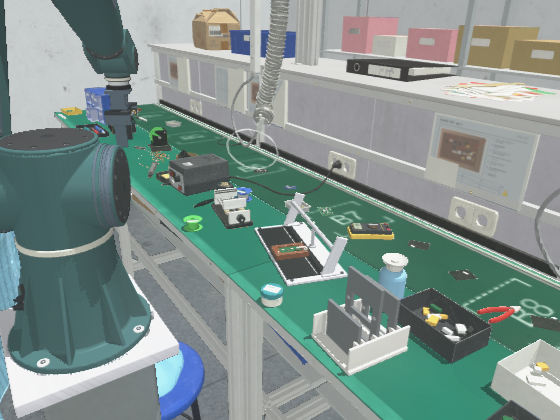

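Scene: rack ~(295,232) with the brown jig ~(286,229) on the mat; magazine ~(365,318) with three plates, bottle (385,255), flux pot (279,280), reel (189,206). Side: rack ~(300,250), magazine ~(360,335). Next come rough positions and the wrist view.

Create h.py:
```python
from rig import r
import cv2,numpy as np
from scipy.spatial.transform import Rotation as Rt
def ray(m,uv):
    d=m["R"].T@np.linalg.inv(m["K"])@np.r_[uv,1.]; return -m["R"].T@m["t"],d
def plane(m,uv,z):
    c,d=ray(m,np.array(uv,float)); return c+d*(z-c[2])/d[2]
def tri(obs):
    A=[];b=[]
    for m,uv in obs:
        c,d=ray(m,np.array(uv,float)); d=d/np.linalg.norm(d); P=np.eye(3)-np.outer(d,d); A.append(P);b.append(P@c)
    x=np.linalg.lstsq(np.vstack(A),np.hstack(b),rcond=None)[0]
    return x,[np.linalg.norm(p@x-q) for p,q in zip(A,b)]
def proj(m,X):
    X=np.atleast_2d(X); p=(m["R"]@X.T).T+m["t"]; p=(m["K"]@p.T).T; return p[:,:2]/p[:,2:]
def snap(n,f,view="wrist"):
    m=r.camera_model(n); im=cv2.cvtColor(r.get_image(n),cv2.COLOR_RGB2BGR); cv2.imwrite(f"pics/{f}.png",im)
    np.savez(f"pics/{f}.npz",**m); return m,im
def load(f):
    return dict(np.load(f"pics/{f}.npz")),cv2.imread(f"pics/{f}.png")
def state():
    o=r.observe(); q=o["tool_rot"]; return o["eef_pos"],Rt.from_quat(np.r_[q[1:],q[0]]),o
def to(pos,R):
    p,R0,o=state(); print("now",p.round(4),"rotvec in tool",(R0.inv()*R).as_rotvec().round(4),"shift in tool",R0.inv().apply(np.array(pos)-p).round(4))
```

Run:
```python
from h import *
m=r.camera_model("scene");s=r.camera_model("side")
for n,a,b,z in [("rackmid",(295,232),(300,250),.012),("jig",(286,229),(291,250),.03),("mag",(365,318),(360,335),.05),("bottle",(386,243),(395,261),.12),("pot",(279,276),(271,290),.035),("reel",(189,204),(193,219),.03),("rack_fl",(250,205),(256,230),.012),("rack_fr",(313,263),(318,280),.012)]:
    print(n,plane(m,a,z).round(3),plane(s,b,z).round(3),tri([(m,a),(s,b)])[0].round(3))
p,R,o=state();print(R.as_matrix().round(3)); w=r.camera_model("wrist"); print("cam in tool",R.inv().apply(-w["R"].T@w["t"]-p).round(3),(R.inv().as_matrix()@w["R"].T).round(3))
```

```text
rackmid [ 0.565 -0.016  0.012] [0.584 0.005 0.012] [ 0.537 -0.051  0.051]
jig [ 0.54  -0.003  0.03 ] [ 0.543 -0.008  0.03 ] [0.549 0.003 0.022]
mag [ 0.441 -0.38   0.05 ] [ 0.432 -0.389  0.05 ] [ 0.455 -0.37   0.028]
bottle [ 0.613 -0.299  0.12 ] [ 0.61  -0.306  0.12 ] [ 0.626 -0.293  0.109]
pot [ 0.394 -0.138  0.035] [ 0.385 -0.147  0.035] [ 0.403 -0.123  0.016]
reel [0.395 0.31  0.03 ] [0.402 0.317 0.03 ] [0.391 0.296 0.04 ]
rack_fl [0.552 0.188 0.012] [0.547 0.179 0.012] [ 0.565  0.207 -0.004]
rack_fr [ 0.51  -0.148  0.012] [ 0.528 -0.144  0.012] [ 0.506 -0.16   0.026]
[[-0.897  0.441 -0.   ]
 [ 0.441  0.897 -0.001]
 [ 0.    -0.001 -1.   ]]
cam in tool [ 0.073 -0.    -0.185] [[-0.    -0.967 -0.256]
 [ 1.    -0.    -0.   ]
 [ 0.    -0.256  0.967]]
```

Run:
```python
from h import *
a=np.deg2rad(174); x=np.array([np.cos(a),np.sin(a),0]);z=np.array([0,0,-1.]);R=Rt.from_matrix(np.c_[x,np.cross(z,x),z])
to([.48,.0,.30],R)
p,R0,o=state(); print(R.inv().apply(np.array([.48,.0,.30])-p-[0,0,.1]))
```

```text
now [0.3086 0.6279 0.2003] rotvec in tool [-1.000e-03 -2.000e-04 -3.521e-01] shift in tool [-0.4308 -0.488  -0.0992]
[-2.36119119e-01 -6.06559363e-01  3.37549409e-04]
```

nudge_tcp(motion={"offsets":[[0, 0, -0.117, 0, 0, -0.033, 0.091], [0, 0, -0.117, 0, 0, -0.033, 0.091], [0, 0, -0.117, 0, 0, -0.033, 0.091], [0, 0, 0, -0.017, -0.0433, 0, 0.091], [0, 0, 0, -0.017, -0.0433, 0, 0.091], [0, 0, 0, -0.017, -0.0433, 0, 0.091], [0, 0, 0, -0.017, -0.0433, 0, 0.091], [0, 0, 0, -0.017, -0.0433, 0, 0.091], [0, 0, 0, -0.017, -0.0433, 0, 0.091], [0, 0, 0, -0.017, -0.0433, 0, 0.091], [0, 0, 0, -0.017, -0.0433, 0, 0.091], [0, 0, 0, -0.017, -0.0433, 0, 0.091], [0, 0, 0, -0.017, -0.0433, 0, 0.091], [0, 0, 0, -0.017, -0.0433, 0, 0.091], [0, 0, 0, -0.017, -0.0433, 0, 0.091], [0, 0, 0, -0.017, -0.0433, 0, 0.091], [0, 0, 0, -0.017, -0.0433, 0, 0.091], [0, 0, 0, 0, 0, 0, 0.091], [0, 0, 0, 0, 0, 0, 0.091]]})

```text
clock: 2.0
eef_pos: [0.4813, -0.0005, 0.2996]
tool_rot: [-0.0, 0.054, 0.999, 0.0]
force: [-0.5, 0.1, 0.5]
gripper_width: 0.091
gripper_force: 0.0
```

Run:
```python
from h import *
snap("wrist","w1")
```

```text
(no output)
```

View pics/w1.png

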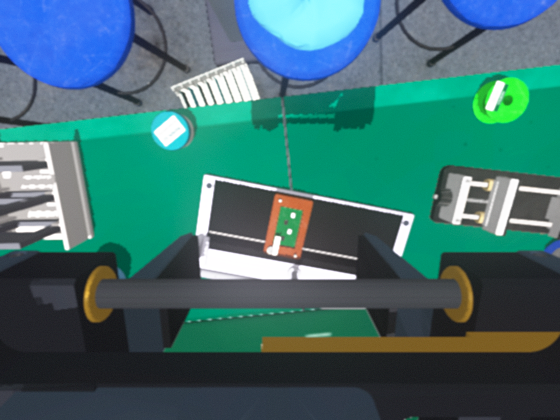

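Wrist view: jig at ~(289,226); mat front corners of base plate at (206,176) (right half side) and (413,213); white line from ~(208,235) to (357,262); magazine cut off at left, flux pot (171,131), reel (500,100). A second wrist position over toward the magazine gives stereo.

nudge_tcp(motion={"offsets":[[0, 0, 0, 0, -0.045, 0, 0.091], [0, 0, 0, 0, -0.045, 0, 0.091], [0, 0, 0, 0, -0.045, 0, 0.091], [0, 0, 0, 0, -0.045, 0, 0.091], [0, 0, 0, 0, -0.045, 0, 0.091], [0, 0, 0, 0, 0, 0, 0.091], [0, 0, 0, 0, 0, 0, 0.091]]})

```text
clock: 2.75
eef_pos: [0.4577, -0.2228, 0.2997]
tool_rot: [-0.0, 0.053, 0.999, 0.0]
force: [-0.2, 0.6, -0.6]
gripper_width: 0.0914
gripper_force: 0.0
```

Run:
```python
from h import *
snap("wrist","w2")
for f in ["w1","w2"]:
    m,im=load(f); hsv=cv2.cvtColor(im,cv2.COLOR_BGR2HSV)
    k=cv2.inRange(hsv,(3,120,70),(18,255,230)); k[260:]=0; k=cv2.morphologyEx(k,cv2.MORPH_CLOSE,np.ones((15,15)))
    cs=sorted(cv2.findContours(k,0,2)[0],key=cv2.contourArea)[-2:]
    for c in cs: print(f,cv2.contourArea(c),cv2.minAreaRect(c),cv2.boxPoints(cv2.minAreaRect(c)).round(1).tolist())
```

```text
w1 2167.0 ((288.1346130371094, 225.32693481445312), (39.615455627441406, 59.42318344116211), 11.309932708740234) [[262.8999938964844, 250.60000610351562], [274.5, 192.3000030517578], [313.3999938964844, 200.10000610351562], [301.70001220703125, 258.29998779296875]]
w2 0.0 ((1.0, 216.0), (2.0, 0.0), 180.0) [[2.0, 216.0], [2.0, 216.0], [0.0, 216.0], [0.0, 216.0]]
w2 2350.0 ((434.11468505859375, 225.67031860351562), (41.06507873535156, 65.5809326171875), 19.17900848388672) [[403.8999938964844, 249.89999389648438], [425.5, 188.0], [464.29998779296875, 201.39999389648438], [442.70001220703125, 263.3999938964844]]
```

View pics/w2.png

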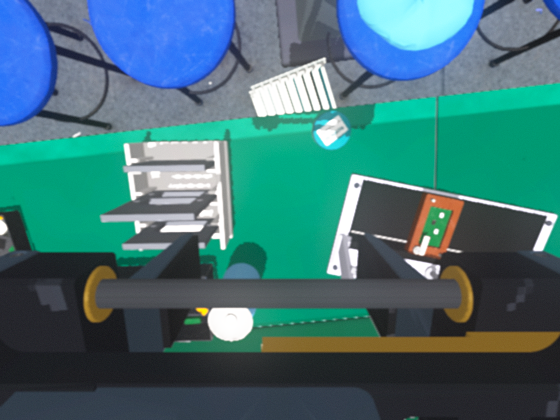

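w2: magazine around (180,195), its plates across the image at rows ~165 (near), ~207 (middle, longest → tallest) and ~238 (far); bottle (231,310), flux pot (331,131), jig (436,226). Now measuring mat edges, jig corners and plate edges.

Run:
```python
from h import *
m1,i1=load("w1");m2,i2=load("w2")
J1=np.array([[262.9,250.6],[274.5,192.3],[313.4,200.1],[301.7,258.3]]);J2=np.array([[403.9,249.9],[425.5,188],[464.3,201.4],[442.7,263.4]])
for a,b in zip(J1,J2): x,e=tri([(m1,a),(m2,b)]); print("jig",x.round(4),np.round(e,4))
for m,J in((m1,J1),(m2,J2)):
    P=np.array([plane(m,a,.018) for a in J]); print(P[:,:2].round(3).tolist(),np.linalg.norm(P[1]-P[2]).round(3),np.linalg.norm(P[1]-P[0]).round(3),P.mean(0).round(4))
# mat front edge: rays on z=.012, subpixel gradient bright->dark down each column
for f,m,im,(u0,u1),(v0,v1) in(("w1",m1,i1,(215,400),(178,212)),("w2",m2,i2,(362,545),(178,212))):
    g=cv2.GaussianBlur(cv2.cvtColor(im,cv2.COLOR_BGR2GRAY),(3,3),0).astype(float); pts=[]
    for u in range(u0,u1,4):
        ve=v0+(v1-v0)*(u-u0)/(u1-u0); lo=int(ve-9); d=np.diff(g[lo:lo+20,u]); k=int(np.argmin(d)); pts.append((u,lo+k+.5))
    pts=np.array(pts); vx,vy,x0,y0=cv2.fitLine(pts.astype(np.float32),cv2.DIST_HUBER,0,.01,.01).ravel()
    A=plane(m,(u0,y0+(u0-x0)*vy/vx),.012);B=plane(m,(u1,y0+(u1-x0)*vy/vx),.012)
    print(f,"mat front",A.round(4),B.round(4),"yaw",np.degrees(np.arctan2(-(B-A)[0],(B-A)[1])).round(2))
    k=(g<70).astype(np.uint8); k[:165]=0;k[245:]=0
    cs=[c for c in cv2.findContours(k,0,2)[0] if cv2.contourArea(c)>300]
    for c in cs:
        q=cv2.approxPolyDP(c,3,True)[:,0]; print(cv2.contourArea(c),[(tuple(t),plane(m,t,.012)[:2].round(3).tolist()) for t in q.tolist()][:9])
cr=np.hstack([cv2.resize(i1[165:285,195:425],None,fx=1.7,fy=1.7,interpolation=cv2.INTER_CUBIC)])
big=cv2.resize(i2[130:265,95:240],None,fx=5.4,fy=4.3,interpolation=cv2.INTER_CUBIC)
cv2.imwrite("pics/c1.png",big)
```

```text
jig [ 0.5847 -0.0357  0.016 ] [0.0004 0.0004]
jig [ 0.4896 -0.0066  0.024 ] [0.0031 0.0031]
jig [0.5109 0.049  0.0277] [0.001 0.001]
jig [0.6074 0.0235 0.0203] [0.0041 0.0041]
[[0.584, -0.036], [0.494, -0.007], [0.512, 0.05], [0.604, 0.024]] 0.06 0.095 [0.5486 0.0079 0.018 ]
[[0.583, -0.036], [0.488, -0.004], [0.515, 0.055], [0.613, 0.025]] 0.064 0.101 [0.5497 0.0098 0.018 ]
w1 mat front [ 0.4658 -0.0941  0.012 ] [0.551  0.1821 0.012 ] yaw -17.14
3097.0 [((314, 201), [0.515, 0.051]), ((307, 235), [0.568, 0.036]), ((309, 244), [0.584, 0.038]), ((392, 244), [0.598, 0.169]), ((400, 217), [0.555, 0.182])]
849.0 [((217, 182), [0.47, -0.092]), ((216, 192), [0.485, -0.096]), ((229, 191), [0.485, -0.076]), ((236, 202), [0.503, -0.068]), ((267, 217), [0.532, -0.023]), ((274, 193), [0.496, -0.008])]
w2 mat front [ 0.4652 -0.0964  0.012 ] [0.5516 0.1835 0.012 ] yaw -17.14
591.5 [((0, 209), [0.453, -0.653]), ((13, 243), [0.509, -0.651]), ((29, 244), [0.513, -0.626]), ((19, 207), [0.453, -0.623]), ((9, 207), [0.451, -0.638]), ((14, 209), [0.455, -0.632]), ((8, 212), [0.458, -0.642])]
2870.0 [((450, 244), [0.584, 0.039]), ((532, 244), [0.598, 0.168]), ((544, 217), [0.554, 0.182]), ((465, 202), [0.517, 0.059])]
1562.0 [((377, 185), [0.477, -0.074]), ((385, 188), [0.483, -0.062]), ((382, 200), [0.501, -0.067]), ((388, 204), [0.508, -0.058]), ((384, 209), [0.515, -0.064]), ((384, 231), [0.551, -0.065]), ((377, 232), [0.551, -0.076]), ((409, 240), [0.57, -0.026]), ((425, 194), [0.498, -0.002])]
```

View pics/c1.png

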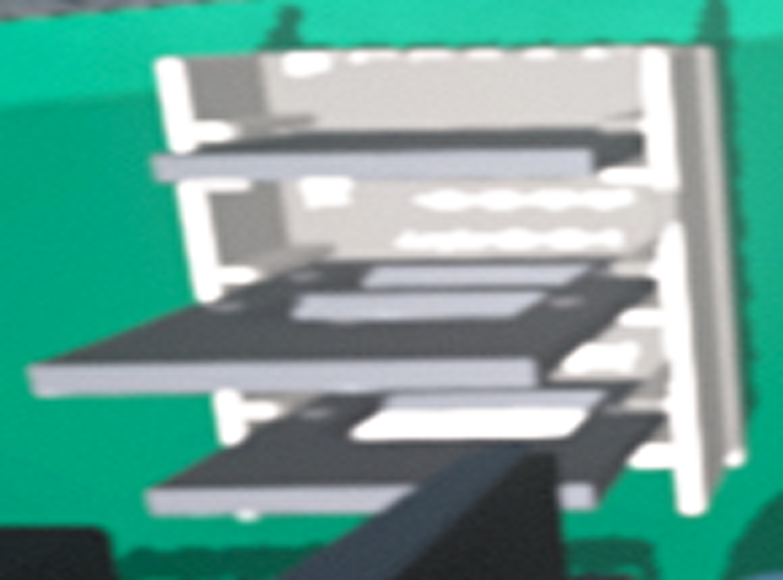

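Add to h.py:
```python
def down(deg):
    a=np.deg2rad(deg); x=np.array([np.cos(a),np.sin(a),0]);z=np.array([0,0,-1.]);return Rt.from_matrix(np.c_[x,np.cross(z,x),z])
def plan(*pts):
    "legs in the tool axes of the final orientation"
    p,R0,o=state(); print("pos",p.round(4),"open",o["gripper_width"].round(4))
    for P,R in pts:
        d=(R0.inv()*R).as_rotvec(); s0=R0.inv().apply(np.array(P)-p); s=R.inv().apply(np.array(P)-p)
        print("rv",d.round(4),"shift(new axes)",s.round(4),"(old axes)",s0.round(4),"len",np.linalg.norm(s).round(3)); p,R0=np.array(P),R
```

Run:
```python
from h import *
m1,i1=load("w1");m2,i2=load("w2")
for u,v in ((330,90),(250,103)): print("bench edge",plane(m1,(u,v),0).round(3))
A=plane(m1,(206,176),.012);B=plane(m1,(413,213),.012);print(A,B,np.linalg.norm(B-A),(A+B)/2)
x,e=tri([(m1,(206,176)),(m2,(351,175))]);print(x,e); x,e=tri([(m1,(413,213)),(m2,(556,213))]);print(x,e)
R=down(162.3)
plan(([.549,.0076,.15],R),([.549,.0076,.028],R))
```

```text
bench edge [0.357 0.088 0.   ]
bench edge [ 0.363 -0.028 -0.   ]
[ 0.45912935 -0.10667423  0.012     ] [0.5502814  0.20209582 0.012     ] 0.32194353244645074 [0.50470538 0.04771079 0.012     ]
[ 0.45997328 -0.10976207 -0.00108754] [np.float64(0.0005414687172085414), np.float64(0.0005414687172084858)]
[0.55147628 0.20389046 0.00764478] [np.float64(0.0001024665110242777), np.float64(0.00010246651102464718)]Traceback (most recent call last):
  File "<stdin>", line 7, in <module>
  File "h.py", line 29, in plan
    p,R0,o=state(); print("pos",p.round(4),"open",o["gripper_width"].round(4))
                                                  ^^^^^^^^^^^^^^^^^^^^^^^^
AttributeError: 'float' object has no attribute 'round'
```

```bash
sed -i 's/o\["gripper_width"\].round(4)/round(o["gripper_width"],4)/' h.py
```

Run:
```python
from h import *
R=down(162.3)
plan(([.549,.0076,.12],R),([.549,.0076,.028],R),([.549,.0076,.10],R),([.43,.115,.10],R))
```

```text
pos [ 0.4578 -0.2222  0.2997] open 0.0911
rv [ 0.0004 -0.0004  0.204 ] shift(new axes) [-0.017   0.2466  0.1797] (old axes) [-0.0667  0.238   0.1798] len 0.306
rv [0. 0. 0.] shift(new axes) [0.    0.    0.092] (old axes) [0.    0.    0.092] len 0.092
rv [0. 0. 0.] shift(new axes) [ 0.     0.    -0.072] (old axes) [ 0.     0.    -0.072] len 0.072
rv [0. 0. 0.] shift(new axes) [0.146  0.0661 0.    ] (old axes) [0.146  0.0661 0.    ] len 0.16
```

nudge_tcp(motion={"offsets":[[0, 0, 0.102, 0, 0, 0, 0.091], [0, 0, 0.102, 0, 0, 0, 0.091], [0, 0, 0, -0.0021, 0.0308, 0.0225, 0.091], [0, 0, 0, -0.0021, 0.0308, 0.0225, 0.091], [0, 0, 0, -0.0021, 0.0308, 0.0225, 0.091], [0, 0, 0, -0.0021, 0.0308, 0.0225, 0.091], [0, 0, 0, -0.0021, 0.0308, 0.0225, 0.091], [0, 0, 0, -0.0021, 0.0308, 0.0225, 0.091], [0, 0, 0, -0.0021, 0.0308, 0.0225, 0.091], [0, 0, 0, -0.0021, 0.0308, 0.0225, 0.091], [0, 0, 0, 0, 0, 0, 0.091], [0, 0, 0, 0, 0, 0, 0.091]]})

```text
clock: 4.0
eef_pos: [0.5482, 0.008, 0.1197]
tool_rot: [-0.001, 0.153, 0.988, -0.0]
force: [-0.0, 0.3, 0.2]
gripper_width: 0.0914
gripper_force: 0.0
```

Run:
```python
from h import *
R=down(162.3)
plan(([.549,.0076,.028],R))
m,im=snap("wrist","w3")
hsv=cv2.cvtColor(im,cv2.COLOR_BGR2HSV)
k=cv2.inRange(hsv,(3,120,70),(18,255,230)); k=cv2.morphologyEx(k,cv2.MORPH_CLOSE,np.ones((15,15)))
for c in cv2.findContours(k,0,2)[0]:
    if cv2.contourArea(c)>1500: q=cv2.boxPoints(cv2.minAreaRect(c)); print(q.round(0).tolist(),[plane(m,t,.028)[:2].round(3).tolist() for t in q])
```

```text
pos [0.5482 0.008  0.1197] open 0.0914
rv [-0.0004 -0.0011  0.0026] shift(new axes) [-0.0009 -0.0002  0.0917] (old axes) [-0.001  -0.0001  0.0917] len 0.092
[[243.0, 162.0], [310.0, 162.0], [310.0, 264.0], [243.0, 264.0]] [[0.493, -0.006], [0.51, 0.049], [0.602, 0.023], [0.583, -0.038]]
```

nudge_tcp(motion={"offsets":[[0, 0, 0, 0, 0, 0.03, 0.091], [0, 0, 0, 0, 0, 0.03, 0.091], [0, 0, 0, 0, 0, 0.02, 0.091], [0, 0, 0, 0, 0, 0.0117, 0.091], [0, 0, 0, 0, 0, 0, 0.091], [0, 0, 0, 0, 0, 0, 0.091], [0, 0, 0, 0, 0, 0, 0.04], [0, 0, 0, 0, 0, 0, 0.04], [0, 0, 0, 0, 0, 0, 0.04], [0, 0, 0, 0, 0, 0, 0.04], [0, 0, 0, 0, 0, 0, 0.04], [0, 0, 0, 0, 0, 0, 0.04]]})

```text
clock: 5.25
eef_pos: [0.5488, 0.0061, 0.0283]
tool_rot: [-0.0, 0.154, 0.988, -0.0]
force: [-0.0, 0.5, 0.4]
gripper_width: 0.0459
gripper_force: 0.0
```

Run:
```python
from h import *
m,im=snap("wrist","w4")
print(state()[2]["gripper_width"],state()[2]["gripper_force"])
m2,i2=snap("scene","s4"); 
cv2.imwrite("pics/c4.png",np.hstack([im,cv2.resize(i2[170:290,220:360],(490,420))])[:, :].copy())
x=cv2.resize(cv2.imread("pics/c4.png"),(800,320)); cv2.imwrite("pics/c4.png",x)
```

```text
0.04233168444765043 0.0
```

View pics/c4.png

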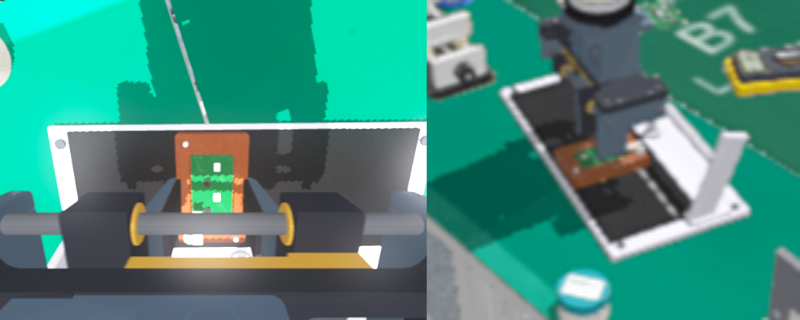

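nudge_tcp(motion={"offsets":[[0, 0, 0, 0, 0, 0, 0.04]]})

```text
clock: 5.45
eef_pos: [0.5488, 0.0061, 0.0282]
tool_rot: [-0.0, 0.154, 0.988, -0.0]
force: [0.2, -0.5, -0.3]
gripper_width: 0.0398
gripper_force: 0.0
```

Run:
```python
from h import *
print(r.tip_extent); p,R,o=state(); print(p,R.as_matrix().round(3),o["gripper_width"],o["gripper_force"],o["force"])
tip=p+R.apply([0,0,r.tip_extent]); 
for s in(-1,1): print([proj(load(f)[0],tip+R.apply([0,s*.021,0])).round(0).tolist() for f in("w4","s4")])
```

```text
0.014
[0.54876197 0.00609468 0.0282011 ] [[-0.952  0.305 -0.   ]
 [ 0.305  0.952 -0.   ]
 [ 0.    -0.    -1.   ]] 0.03982595950169434 0.0 [ 0.17406376 -0.45682752 -0.33898291]
[[[247.0, 245.0]], [[289.0, 234.0]]]
[[[310.0, 245.0]], [[283.0, 226.0]]]
```

Run:
```python
from h import *
m,im=snap("wrist","w5"); m2,i2=snap("side","d5"); m3,i3=snap("scene","s5")
a=cv2.resize(im[150:330,180:380],(445,400)); b=cv2.resize(i2[200:300,250:350],(300,300),interpolation=cv2.INTER_CUBIC);c=cv2.resize(i3[180:280,240:340],(300,300),interpolation=cv2.INTER_CUBIC)
o=np.zeros((600,760,3),np.uint8);o[:400,:445]=a;o[:300,450:750]=b;o[300:,450:750]=c;cv2.imwrite("pics/c5.png",o)
```

```text
(no output)
```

View pics/c5.png

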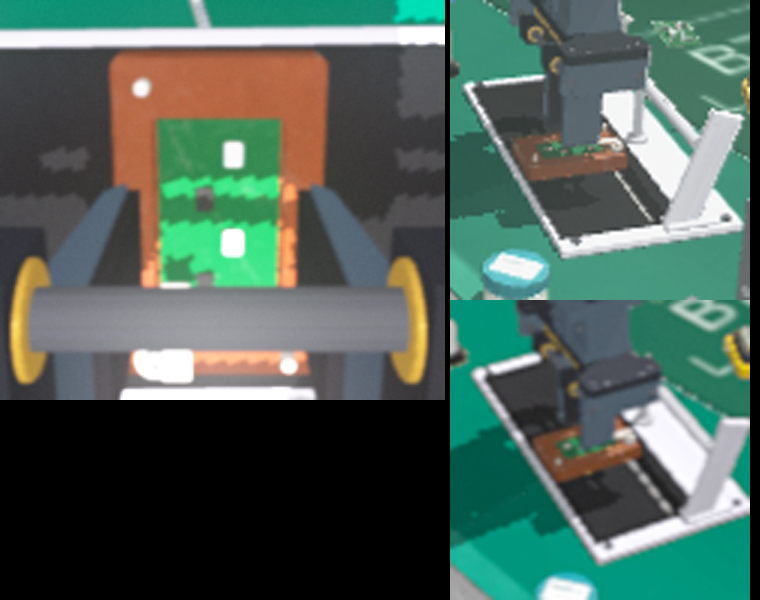

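The fingers are visibly above the jig, inside its outline (side ≈(294,248), scene ≈(290,228) for the near fingertip). So the tips stand higher than the numbers say; I'll triangulate the fingertip.

Run:
```python
from h import *
m=load("d5")[0];s=load("s5")[0]
x,e=tri([(m,(294,248)),(s,(290,228))]);print("tip",x,e)
p,R,o=state(); 
for w in (.02,.034): 
  T=p+R.apply([0,-w,.014]); print(T,proj(m,T).round(0),proj(s,T).round(0))
# jig near-bottom-left corner & top corner, side & scene crop readings
for n,a,b in [("top fl",(512,138),(534,432)),("top fr",(527,160),(557,462)),("bot fr",(527,179),(558,480)),("base fr",(566,254),(602,560)),("base fl",(466,87),(473,374)),("line? end",(660,217),(0,0))]:
    if b[0]: print(n,*[t.round(4) if hasattr(t,'round') else np.round(t,4) for t in tri([(m,(250+(a[0]-450)/3-.33,200+a[1]/3-.33)),(s,(240+(b[0]-450)/3-.33,180+(b[1]-300)/3-.33))])])
```

```text
tip [ 0.54574049 -0.01626997  0.03877401] [np.float64(0.00076529722965584), np.float64(0.0007652972296560962)]
[ 0.54265691 -0.01295574  0.01421516] [[292. 256.]] [[289. 234.]]
[ 0.53838874 -0.02628926  0.01421565] [[293. 258.]] [[291. 237.]]
top fl [0.5313 0.074  0.0098] [0.0011 0.0011]
top fr [0.5027 0.0052 0.0269] [0.0021 0.0021]
bot fr [ 0.496  -0.0042  0.0136] [0.0015 0.0015]
base fr [ 0.4635 -0.1064  0.0006] [0.0008 0.0008]
base fl [ 0.5624  0.2142 -0.0029] [0.0024 0.0024]
```

nudge_tcp(motion={"offsets":[[0, 0, 0, 0, 0, 0, 0.091], [0, 0, 0, 0, 0, 0, 0.091], [0, 0, 0, 0, 0, 0, 0.091], [0, 0, 0, 0, 0, 0, 0.091], [0, 0, 0, 0, 0, 0, 0.091], [0, 0, 0, 0, 0, 0, 0.091], [0, 0, 0, 0, 0, 0, 0.091], [0, 0, 0, 0, 0, 0.004, 0.091], [0, 0, 0, 0, 0, 0.004, 0.091], [0, 0, 0, 0, 0, 0, 0.091]]})

```text
clock: 6.6
eef_pos: [0.5483, 0.0061, 0.0195]
tool_rot: [-0.0, 0.154, 0.988, -0.0]
force: [-0.4, -0.3, -0.3]
gripper_width: 0.0906
gripper_force: 0.0
```

Run:
```python
from h import *
s,im=snap("scene","s6"); m,i2=snap("side","d6"); print(state()[2]["force"])
b=cv2.resize(i2[180:300,240:360],(390,390),interpolation=cv2.INTER_CUBIC);c=cv2.resize(im[160:280,230:350],(390,390),interpolation=cv2.INTER_CUBIC)
cv2.imwrite("pics/c6.png",np.hstack([b,c]))
p,R,o=state()
for z in (.014,0,-.01): 
  T=p+R.apply([0,-.052,z]); q=proj(m,T)[0];t=proj(s,T)[0];print(T.round(3),(q-[240,180])*3.25,(t-[230,160])*3.25+[390,0])
```

```text
[ 0.63233078 -0.3721965   0.50192817]
[ 0.533 -0.043  0.006] [179.9958959  273.57761865] [595.81917925 268.4521812 ]
[ 0.533 -0.043  0.02 ] [180.6411014  258.78125335] [595.76875598 256.78114174]
[ 0.533 -0.043  0.03 ] [181.10569977 248.12671429] [595.73230551 248.34426837]
```

View pics/c6.png

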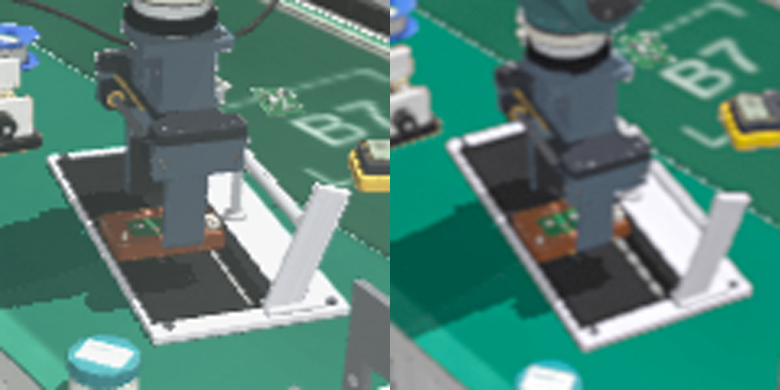

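Side crop shows the near fingertip at (182,247), scene crop at (597,247). That is height ≈0.030, while the given tip extent says 0.006, which is below the mat top with no contact force. So the tips stand about 24 mm shorter than stated, and I'll lower in small steps watching the force.

nudge_tcp(motion={"offsets":[[0, 0, 0, 0, 0, 0.004, 0.091], [0, 0, 0, 0, 0, 0.003, 0.091], [0, 0, 0, 0, 0, 0, 0.091]]})

```text
clock: 7.0
eef_pos: [0.5485, 0.0061, 0.0128]
tool_rot: [-0.0, 0.154, 0.988, -0.0]
force: [-0.1, -0.5, 0.4]
gripper_width: 0.0909
gripper_force: 0.0
```

nudge_tcp(motion={"offsets":[[0, 0, 0, 0, 0, 0.003, 0.091], [0, 0, 0, 0, 0, 0.002, 0.091], [0, 0, 0, 0, 0, 0, 0.091]]})

```text
clock: 7.3
eef_pos: [0.5486, 0.0061, 0.0079]
tool_rot: [-0.0, 0.154, 0.988, -0.0]
force: [-0.4, 0.3, -0.1]
gripper_width: 0.091
gripper_force: 0.0
```

Run:
```python
from h import *
snap("scene","s7"); snap("side","d7"); p,R,o=state();print(p,o["force"])
# finger bottom: follow the finger column down in both views (bluish grey -> other)
for f,u in(("d7",296),("s7",293)):
    m,im=load(f); print(f,[im[v,u].tolist() for v in range(238,272,2)])
```

```text
[0.54875042 0.00610011 0.00817682] [-0.68387047 -0.72609189  0.42845978]
d7 [[113, 105, 91], [112, 103, 91], [113, 104, 92], [112, 104, 91], [111, 103, 91], [111, 104, 91], [112, 104, 91], [113, 104, 91], [112, 105, 92], [112, 104, 92], [110, 103, 90], [77, 78, 74], [64, 65, 60], [63, 65, 60], [64, 65, 60], [64, 66, 61], [77, 78, 73]]
s7 [[93, 82, 71], [37, 37, 37], [39, 37, 37], [38, 38, 38], [40, 38, 38], [47, 44, 44], [63, 61, 61], [62, 61, 61], [61, 59, 59], [60, 58, 59], [58, 56, 57], [180, 171, 172], [170, 161, 161], [250, 241, 243], [173, 168, 166], [124, 151, 0], [128, 152, 0]]
```

Run:
```python
from h import *
p,R,o=state(); m=load("d7")[0];s=load("s7")[0]
print(tri([(m,(296,259.5)),(s,(293,239))]))
for w in(.046,.059):
  for xx in (-.016,.016):
    for z in (.014,-.01): T=p+R.apply([xx,-w,z]); print(w,xx,T.round(3),proj(m,T).round(1),proj(s,T).round(1))
```

```text
(array([ 0.53388294, -0.04224152,  0.01915817]), [np.float64(0.0010039645745868527), np.float64(0.0010039645745870606)])
0.046 -0.016 [ 0.55  -0.043 -0.006] [[300.1 266.1]] [[297.3 242.9]]
0.046 -0.016 [ 0.55  -0.043  0.018] [[300.5 258.4]] [[297.4 236.8]]
0.046 0.016 [ 0.519 -0.033 -0.006] [[288.9 267.6]] [[287.7 245.9]]
0.046 0.016 [ 0.519 -0.033  0.018] [[289.2 259.9]] [[287.6 239.8]]
0.059 -0.016 [ 0.546 -0.055 -0.006] [[301.7 268.5]] [[299.2 245.5]]
0.059 -0.016 [ 0.546 -0.055  0.018] [[302.1 260.7]] [[299.3 239.3]]
0.059 0.016 [ 0.516 -0.045 -0.006] [[290.4 270.1]] [[289.5 248.6]]
0.059 0.016 [ 0.516 -0.045  0.018] [[290.7 262.3]] [[289.4 242.4]]
```

nudge_tcp(motion={"offsets":[[0, 0, 0, 0, 0, 0.0025, 0.091], [0, 0, 0, 0, 0, 0, 0.091], [0, 0, 0, 0, 0, 0, 0.04], [0, 0, 0, 0, 0, 0, 0.04], [0, 0, 0, 0, 0, 0, 0.04], [0, 0, 0, 0, 0, 0, 0.04], [0, 0, 0, 0, 0, 0, 0.04], [0, 0, 0, 0, 0, 0, 0.04], [0, 0, 0, 0, 0, 0, 0.04]]})

```text
clock: 8.3
eef_pos: [0.5488, 0.0061, 0.0058]
tool_rot: [0.0, 0.154, 0.988, 0.0]
force: [-0.5, 0.1, 0.6]
gripper_width: 0.0577
gripper_force: 30.0
```

Gripped at 57.7 mm with 30 N. Lifting, carrying to free bench in front of the rack, lowering.

nudge_tcp(motion={"offsets":[[0, 0, 0, 0, 0, -0.02, 0.04], [0, 0, 0, 0, 0, -0.03, 0.04], [0, 0, 0, 0, 0, -0.02, 0.04], [0, 0, 0, 0.036, 0.0165, 0, 0.04], [0, 0, 0, 0.036, 0.0165, 0, 0.04], [0, 0, 0, 0.036, 0.0165, 0, 0.04], [0, 0, 0, 0.036, 0.0165, 0, 0.04], [0, 0, 0, 0, 0, 0, 0.04], [0, 0, 0, 0, 0, 0, 0.04], [0, 0, 0, 0, 0, 0.03, 0.04], [0, 0, 0, 0, 0, 0.03, 0.04], [0, 0, 0, 0, 0, 0.015, 0.04], [0, 0, 0, 0, 0, 0.003, 0.04], [0, 0, 0, 0, 0, 0, 0.04]]})

```text
clock: 9.7
eef_pos: [0.4323, 0.1124, -0.0024]
tool_rot: [-0.0, 0.155, 0.988, -0.0]
force: [-0.7, -0.1, -2.2]
gripper_width: 0.0578
gripper_force: 30.0
```

nudge_tcp(motion={"offsets":[[0, 0, 0, 0, 0, 0.0025, 0.04], [0, 0, 0, 0, 0, 0.001, 0.04], [0, 0, 0, 0, 0, 0, 0.04]]})

```text
clock: 10.0
eef_pos: [0.4322, 0.1129, -0.0053]
tool_rot: [0.0, 0.154, 0.988, 0.0]
force: [0.0, 0.5, -1.9]
gripper_width: 0.0576
gripper_force: 30.0
```

nudge_tcp(motion={"offsets":[[0, 0, 0, 0, 0, 0.001, 0.04], [0, 0, 0, 0, 0, 0, 0.04]]})

```text
clock: 10.2
eef_pos: [0.4321, 0.1129, -0.0063]
tool_rot: [0.0, 0.154, 0.988, 0.0]
force: [-1.5, -0.7, 8.8]
gripper_width: 0.0578
gripper_force: 30.0
```

nudge_tcp(motion={"offsets":[[0, 0, 0, 0, 0, 0, 0.091], [0, 0, 0, 0, 0, 0, 0.091], [0, 0, 0, 0, 0, 0, 0.091], [0, 0, 0, 0, 0, 0, 0.091], [0, 0, 0, 0, 0, 0, 0.091], [0, 0, 0, 0, 0, -0.02, 0.091], [0, 0, 0, 0, 0, -0.03, 0.091], [0, 0, 0, 0, 0, -0.05, 0.091], [0, 0, 0, 0, 0, -0.05, 0.091], [0, 0, 0, 0, 0, -0.05, 0.091], [0, 0, 0, 0, 0, -0.05, 0.091]]})

```text
clock: 11.3
eef_pos: [0.4312, 0.1127, 0.2454]
tool_rot: [0.0, 0.154, 0.988, 0.0]
force: [0.7, -0.0, 0.1]
gripper_width: 0.0911
gripper_force: 0.0
```

Run:
```python
from h import *
R=down(162.3); R9=down(90)
p,_,o=state()
plan(([.45,-.24,.30],R),)
snap("wrist","w8")
```

```text
pos [0.4312 0.1127 0.2454] open 0.0911
rv [ 0.0001  0.0003 -0.0008] shift(new axes) [-0.1252 -0.3303 -0.0546] (old axes) [-0.1255 -0.3302 -0.0546] len 0.357
```

Run:
```python
from h import *
m,_=load("w2")
f=lambda c:(95+c[0]/5.4-.4,130+c[1]/4.3-.4)
for n,z,L in[("blank",.095,[(152,155),(590,150),(592,178),(155,182)]),("tall",.160,[(28,368),(537,358),(545,386),(33,396)]),("short",.125,[(147,490),(595,483),(597,508),(150,515)]),("wallR",.06,[(660,50),(690,510)]),("wallL",.06,[(160,62),(232,440)])]:
    P=np.array([plane(m,f(c),z) for c in L]);print(n,P[:,:2].round(4).tolist(),"c",P.mean(0).round(4), "w",np.linalg.norm(P[1]-P[0]).round(4),"ang",np.degrees(np.arctan2(*(P[1]-P[0])[[1,0]])).round(1))
```

```text
blank [[0.4036, -0.4084], [0.4128, -0.3093], [0.4207, -0.3101], [0.4113, -0.4095]] c [ 0.4121 -0.3594  0.095 ] w 0.0996 ang 84.7
tall [[0.4493, -0.4126], [0.4575, -0.3124], [0.4647, -0.3121], [0.4565, -0.4134]] c [ 0.457  -0.3626  0.16  ] w 0.1005 ang 85.4
short [[0.4937, -0.4163], [0.5023, -0.3163], [0.5097, -0.3171], [0.5011, -0.4173]] c [ 0.5017 -0.3667  0.125 ] w 0.1004 ang 85.1
wallR [[0.3872, -0.2958], [0.5355, -0.3111]] c [ 0.4613 -0.3034  0.06  ] w 0.149 ang -5.9
wallL [[0.3778, -0.4174], [0.4986, -0.4265]] c [ 0.4382 -0.4219  0.06  ] w 0.1211 ang -4.3
```

Plates measured with widths 100.2 mm, thickness ~7.5–8 mm and 45 mm pitch, which matches the sizes given. Next I turn the tool, hover above the tall carrier and take a second view for its height.

nudge_tcp(motion={"offsets":[[0, 0, 0.135, 0, 0, 0, 0.035], [0, 0, 0.135, 0, 0, 0, 0.035], [0, 0, 0.135, 0, 0, 0, 0.035], [0, 0, 0.135, 0, 0, 0, 0.035], [0, 0, 0.135, 0, 0, 0, 0.035], [0, 0, 0.135, 0, 0, 0, 0.035], [0, 0, 0.135, 0, 0, 0, 0.035], [0, 0, 0.135, 0, 0, 0, 0.035], [0, 0, 0.135, 0, 0, 0, 0.035], [0, 0, 0.134, 0, 0, 0, 0.035], [0, 0, 0, 0, 0, 0, 0.035]]})

```text
clock: 12.45
eef_pos: [0.4316, 0.1128, 0.2431]
tool_rot: [-0.0, 0.738, 0.675, -0.0]
force: [0.5, -0.4, 0.7]
gripper_width: 0.0348
gripper_force: 0.0
```

Run:
```python
from h import *
R=down(85)
plan(([.457,-.3626,.25],R))
```

```text
pos [0.4316 0.1128 0.2431] open 0.0348
rv [-0.0002  0.0001 -0.0029] shift(new axes) [-0.4714  0.0667 -0.0069] (old axes) [-0.4712  0.0681 -0.0069] len 0.476
```

nudge_tcp(motion={"offsets":[[0, 0, 0, -0.0393, 0.0056, -0.0006, 0.035], [0, 0, 0, -0.0393, 0.0056, -0.0006, 0.035], [0, 0, 0, -0.0393, 0.0056, -0.0006, 0.035], [0, 0, 0, -0.0393, 0.0056, -0.0006, 0.035], [0, 0, 0, -0.0393, 0.0056, -0.0006, 0.035], [0, 0, 0, -0.0393, 0.0056, -0.0006, 0.035], [0, 0, 0, -0.0393, 0.0056, -0.0006, 0.035], [0, 0, 0, -0.0393, 0.0056, -0.0006, 0.035], [0, 0, 0, -0.0393, 0.0056, -0.0006, 0.035], [0, 0, 0, -0.0393, 0.0056, -0.0006, 0.035], [0, 0, 0, -0.0393, 0.0056, -0.0006, 0.035], [0, 0, 0, -0.0393, 0.0056, -0.0006, 0.035], [0, 0, 0, 0, 0, 0, 0.035], [0, 0, 0, 0, 0, 0, 0.035]]})

```text
clock: 13.85
eef_pos: [0.4569, -0.3632, 0.2499]
tool_rot: [-0.0, 0.737, 0.676, -0.0]
force: [-0.5, 0.2, -0.4]
gripper_width: 0.035
gripper_force: 0.0
```

Run:
```python
from h import *
snap("wrist","w9")
R=down(85)
plan(([.457,-.3626,.114],R))
m=load("w9")[0]
for x,y,z in [(.4530,-.4130,.16),(.4611,-.3123,.16),(.5055,-.3167,.125),(.4974,-.4168,.125)]: print(proj(m,[x,y,z]).round(1))
```

```text
pos [ 0.4569 -0.3624  0.25  ] open 0.0349
rv [-0.0006 -0.0006  0.0015] shift(new axes) [-2.00e-04  1.00e-04  1.36e-01] (old axes) [-0.0003  0.0002  0.136 ] len 0.136
[[279. 267.]]
[[278.4 158.3]]
[[324.5 156.1]]
[[321.4 253.3]]
```

View pics/w9.png

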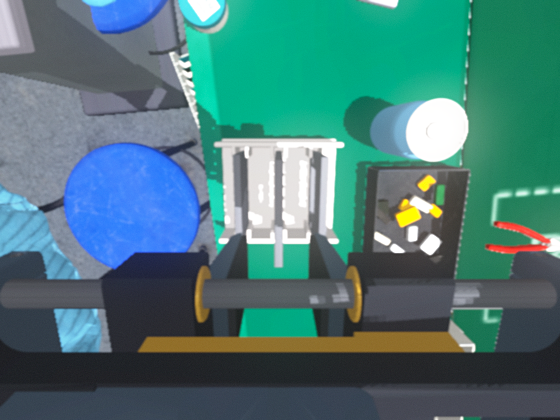

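Wrist view 9: the tall plate's upper edge is the thin strip at column ~278, rows ~158–266, exactly where the first view's estimate projects it (278,158)–(279,267). Height and position are confirmed from two places, so I descend and grip.

Run:
```python
from h import *
m2=load("w2")[0];m9,im=load("w9")
g=cv2.cvtColor(im,cv2.COLOR_BGR2GRAY).astype(float); col=g[150:290,276:282].mean(1); d=np.diff(col); k=np.argsort(-abs(d))[:5]; print([(150+i+.5,d[i].round()) for i in k])
f=lambda c:(95+c[0]/5.4-.4,130+c[1]/4.3-.4)
print("tall top far end",tri([(m2,f((30,382))),(m9,(279,266.5))]))
```

```text
[(np.float64(150.5), np.float64(-46.0)), (np.float64(266.5), np.float64(-32.0)), (np.float64(226.5), np.float64(31.0)), (np.float64(267.5), np.float64(-29.0)), (np.float64(151.5), np.float64(-26.0))]
tall top far end (array([ 0.45289873, -0.41248676,  0.16057859]), [np.float64(0.00027057624380857497), np.float64(0.00027057624380823886)])
```

nudge_tcp(motion={"offsets":[[0, 0, 0, 0, 0, 0.036, 0.035], [0, 0, 0, 0, 0, 0.036, 0.035], [0, 0, 0, 0, 0, 0.036, 0.035], [0, 0, 0, 0, 0, 0.02, 0.035], [0, 0, 0, 0, 0, 0.008, 0.035], [0, 0, 0, 0, 0, 0, 0.035], [0, 0, 0, 0, 0, 0, 0.002], [0, 0, 0, 0, 0, 0, 0.002], [0, 0, 0, 0, 0, 0, 0.002], [0, 0, 0, 0, 0, 0, 0.002], [0, 0, 0, 0, 0, 0, 0.002], [0, 0, 0, 0, 0, 0, 0.002]]})

```text
clock: 15.1
eef_pos: [0.4575, -0.3631, 0.1152]
tool_rot: [0.0, 0.737, 0.675, -0.0]
force: [-1.7, 1.1, 6.2]
gripper_width: 0.0073
gripper_force: 30.0
```

nudge_tcp(motion={"offsets":[[0, 0, 0, 0, 0, -0.01, 0.002], [0, 0, 0, 0, 0, -0.03, 0.002], [0, 0, 0, 0, 0, -0.04, 0.002], [0, 0, 0, 0, 0, -0.04, 0.002], [0, 0, 0, 0, 0, -0.045, 0.002], [0, 0, 0, 0, 0, 0, 0.002]]})

```text
clock: 15.7
eef_pos: [0.4593, -0.3645, 0.2863]
tool_rot: [0.005, 0.737, 0.675, 0.001]
force: [0.2, -0.3, -4.3]
gripper_width: 0.008
gripper_force: 30.0
```

Add to h.py:
```python
YAW=np.deg2rad(-17.14); X=np.array([np.cos(YAW),np.sin(YAW),0]);Y=np.array([-np.sin(YAW),np.cos(YAW),0]);Z=np.array([0,0,1.])
O=.5889*X+.194*Y
def lean(deg):
    a=np.deg2rad(deg); z=-(np.sin(a)*X+np.cos(a)*Z); return Rt.from_matrix(np.c_[Y,np.cross(z,Y),z])
def foot2tcp(x,y,z,deg,h):
    "rear lower edge at rack x,y,z -> TCP, h = foot to TCP"
    a=np.deg2rad(deg); n=np.cos(a)*X-np.sin(a)*Z; pz=np.sin(a)*X+np.cos(a)*Z
    return O+x*X+y*Y+z*Z-.004*n+h*pz
def rack(P): d=np.array(P)-O; return np.array([d@X,d@Y,d[2]]).round(4)
```

Run:
```python
from h import *
for f,u0,u1 in(("w1",315,350),("w2",460,500),("w8",0,560)):
    m,im=load(f); g=cv2.cvtColor(im,cv2.COLOR_BGR2GRAY).astype(float)
    for yy in (-.12,-.09,-.05,.05,.08,.11):
        best=[]
        for dx in np.arange(-.055,-.010,.0005):
            u,v=proj(m,O+dx*X+yy*Y+.012*Z)[0]
            if 0<u<559 and 0<v<250: best.append((cv2.getRectSubPix(g.astype(np.float32),(1,1),(u,v))[0,0],dx))
        if best:
            b=np.array(best); i=b[:,0].argmax(); print(f,yy,"line at",b[i,1].round(4),b[i,0],"bg",np.median(b[:,0]),(proj(m,O+b[i,1]*X+yy*Y+.012*Z)[0]).round(0))
H=.1052;R=lean(20)
a=foot2tcp(-.0355,.074,.072,20,H);b=foot2tcp(-.0355,.074,.0125,20,H)
p,_,_=state(); Rz=down(90+np.degrees(YAW))
plan(([p[0],p[1],p[2]],Rz),(p,R),(a,R),(b,R))
```

```text
w1 -0.12 line at -0.0335 246.47792053222656 bg 79.43305969238281 [224. 234.]
w1 -0.09 line at -0.034 212.91490173339844 bg 79.46040725708008 [243. 237.]
w1 -0.05 line at -0.02 226.77517700195312 bg 153.2003936767578 [267. 250.]
w1 0.05 line at -0.041 64.2069091796875 bg 62.39652442932129 [331. 249.]
w1 0.08 line at -0.0535 58.88948059082031 bg 58.103736877441406 [351. 245.]
w1 0.11 line at -0.0525 41.790252685546875 bg 40.611541748046875 [369. 249.]
w2 -0.12 line at -0.033 80.806396484375 bg 73.3747787475586 [366. 234.]
w2 -0.09 line at -0.034 233.46778869628906 bg 69.74922180175781 [385. 237.]
w2 -0.05 line at -0.04 73.88218688964844 bg 70.13785552978516 [410. 238.]
w2 0.05 line at -0.0545 58.18343734741211 bg 56.63974380493164 [474. 241.]
w2 0.08 line at -0.0485 54.804874420166016 bg 53.966957092285156 [490. 248.]
w2 0.11 line at -0.054 55.75294494628906 bg 54.984779357910156 [509. 248.]
pos [ 0.4593 -0.3645  0.2863] open 0.008
rv [0.0079 0.0045 0.2112] shift(new axes) [0. 0. 0.] (old axes) [0. 0. 0.] len 0.0
rv [ 0.3491  0.     -0.    ] shift(new axes) [0. 0. 0.] (old axes) [0. 0. 0.] len 0.0
rv [0. 0. 0.] shift(new axes) [0.481  0.0759 0.0937] (old axes) [0.481  0.0759 0.0937] len 0.496
rv [0. 0. 0.] shift(new axes) [-0.      0.0204  0.0559] (old axes) [-0.      0.0204  0.0559] len 0.059
```

White line found at rack x −33.5…−34 mm in both wrist views, which confirms the rack pose. Carrying the tall carrier high over the left half now.

nudge_tcp(motion={"offsets":[[0, 0, 0.106, 0, 0, 0, 0.002], [0, 0, 0.106, 0, 0, 0, 0.002], [0.1164, 0, 0, 0, 0, 0, 0.002], [0.1164, 0, 0, 0, 0, 0, 0.002], [0.1164, 0, 0, 0, 0, 0, 0.002], [0, 0, 0, 0, 0, 0, 0.002]]})

```text
clock: 16.3
eef_pos: [0.458, -0.3627, 0.2778]
tool_rot: [-0.142, 0.792, 0.585, -0.104]
force: [-1.4, 0.8, -2.5]
gripper_width: 0.0079
gripper_force: 30.0
```

Run:
```python
from h import *
H=.1052;R=lean(20)
a=foot2tcp(-.0355,.074,.182,20,H)
plan((a,R),(foot2tcp(-.0355,.074,.030,20,H),R))
```

```text
pos [ 0.458  -0.3627  0.2778] open 0.0079
rv [-0.0045 -0.0008  0.0002] shift(new axes) [ 0.4796  0.0371 -0.0182] (old axes) [ 0.4796  0.0371 -0.018 ] len 0.481
rv [0. 0. 0.] shift(new axes) [-0.      0.052   0.1428] (old axes) [-0.      0.052   0.1428] len 0.152
```

nudge_tcp(motion={"offsets":[[0, 0, 0, 0.04, 0.0031, -0.0015, 0.002], [0, 0, 0, 0.04, 0.0031, -0.0015, 0.002], [0, 0, 0, 0.04, 0.0031, -0.0015, 0.002], [0, 0, 0, 0.04, 0.0031, -0.0015, 0.002], [0, 0, 0, 0.04, 0.0031, -0.0015, 0.002], [0, 0, 0, 0.04, 0.0031, -0.0015, 0.002], [0, 0, 0, 0.04, 0.0031, -0.0015, 0.002], [0, 0, 0, 0.04, 0.0031, -0.0015, 0.002], [0, 0, 0, 0.04, 0.0031, -0.0015, 0.002], [0, 0, 0, 0.04, 0.0031, -0.0015, 0.002], [0, 0, 0, 0.04, 0.0031, -0.0015, 0.002], [0, 0, 0, 0.04, 0.0031, -0.0015, 0.002], [0, 0, 0, 0, 0, 0, 0.002], [0, 0, 0, 0, 0, 0, 0.002]]})

```text
clock: 17.7
eef_pos: [0.638, 0.0839, 0.2833]
tool_rot: [-0.139, 0.792, 0.585, -0.102]
force: [-0.0, 0.4, -2.7]
gripper_width: 0.0082
gripper_force: 30.0
```

Run:
```python
from h import *
H=.1052;R=lean(20)
plan((foot2tcp(-.0355,.074,.182,20,H),R),(foot2tcp(-.0355,.074,.030,20,H),R))
snap("scene","s10");snap("side","d10");snap("wrist","w10")
p,R,o=state()
# predicted plate corners from held pose, for checking
for n,pt in [("footR",[-.05,0,H]),("footL",[.05,0,H]),("topL",[.05,0,H-.15]),("topR",[-.05,0,H-.15])]:
    print(n,*[proj(load(f)[0],p+R.apply(pt))[0].round(1) for f in("s10","d10")])
a=cv2.resize(load("s10")[1][60:260,200:400],(400,400));b=cv2.resize(load("d10")[1][60:260,200:400],(400,400));cv2.imwrite("pics/c10.png",np.hstack([a,b]))
```

```text
pos [0.638  0.0839 0.2833] open 0.0082
rv [ 0.0011 -0.0007  0.0004] shift(new axes) [-0.0002  0.001   0.0008] (old axes) [-0.0002  0.001   0.0008] len 0.001
rv [0. 0. 0.] shift(new axes) [-0.      0.052   0.1428] (old axes) [-0.      0.052   0.1428] len 0.152
footR [286.3 172.8] [295.  187.9]
footL [272.6 157.6] [283.8 176.1]
topL [287.  111.4] [302.3 127.6]
topR [302.5 124.4] [315.3 136.2]
```

View pics/c10.png

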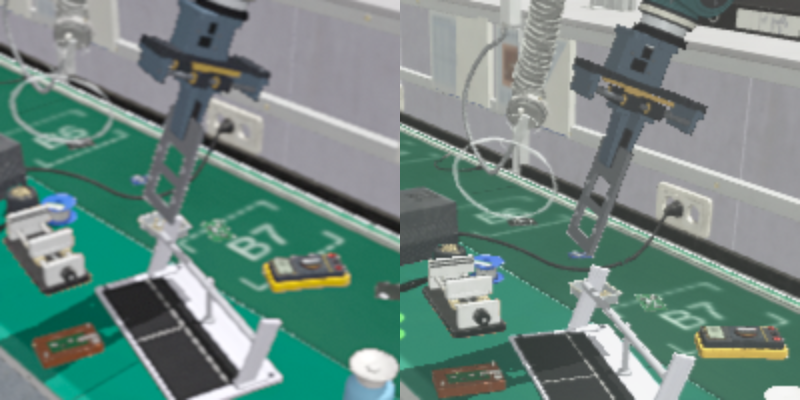

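View c10: the tall carrier hangs leaning above the left half. Its foot corners are near scene (273,163)/(287,170) and side (285,185)/(296,189), against predictions of (273,158)/(286,173) and (284,176)/(295,188). I'll check numerically for rotation in the grip.

Run:
```python
from h import *
for f,(u0,u1,v0,v1) in(("s10",(266,306,120,176)),("d10",(278,318,128,194))):
    m,im=load(f); hsv=cv2.cvtColor(im,cv2.COLOR_BGR2HSV)
    k=(hsv[...,1]<70)
    print(f,"cols",u0)
    for v in range(v0,v1,2): print(v,"".join("#" if (k[v,u] and hsv[v,u,2]<135) else("+" if k[v,u] else ".") for u in range(u0,u1)))
```

```text
s10 cols 266
120 ++...++++##########################+++++
122 +++++++.+++++######################+++++
124 ..++++++++....++####################++++
126 ......++++++++++######################++
128 ..........#++++#########################
130 ..............##########################
132 ............#####################++#####
134 ............#++###.....##########+.+++##
136 ............######.......#######+++++..+
138 ..........#######.........#####+++++##++
140 ...........#####.........#######...###++
142 ..........#######........#######...#....
144 .........##########.....#######..#......
146 ........#############..#######..#.......
148 .+++++.+++####...###############........
150 ...++++######......###########..........
152 ......#######........#######............
154 ......######.........#####++............
156 ......######....###.#######.............
158 ######+########....#######..............
160 .......########+...#+#####..............
162 ..........######++#######...............
164 ............############................
166 .......+++++++##########................
168 ...
[... 970 characters left out ...]
###################++++++
164 .......+++####+..######################+
166 .........#+###++++.#####################
168 ........#####...+++++#####+++###########
170 .......#####........#####+++..+++#######
172 ......+####+.......######+++++++...+++##
174 ......#####+#.....++####.....+++#+++...+
176 .....+#######+....#####..........#++++++
178 .......########+######+..............##+
180 .........+###########+..................
182 ...........##########...................
184 .............#######....................
186 ........++++##+####.....................
188 ..................+#..................##
190 ..................................####..
192 ##................++......########......
```

The edge masks put the foot corners at scene (272,155)/(286,171) and side (283,175)/(297,188), in line with prediction, so the plate is not rotated in the grip. Descending, then feeling for the mat.

nudge_tcp(motion={"offsets":[[0, 0, 0, 0, 0.0103, 0.0282, 0.002], [0, 0, 0, 0, 0.0103, 0.0282, 0.002], [0, 0, 0, 0, 0.0103, 0.0282, 0.002], [0, 0, 0, 0, 0.0103, 0.0282, 0.002], [0, 0, 0, 0, 0.0103, 0.0282, 0.002], [0, 0, 0, 0, 0, 0, 0.002], [0, 0, 0, 0, 0, 0, 0.002]]})

```text
clock: 18.55
eef_pos: [0.6385, 0.0829, 0.1342]
tool_rot: [-0.14, 0.793, 0.584, -0.103]
force: [0.5, 0.1, -1.8]
gripper_width: 0.0078
gripper_force: 30.0
```

Run:
```python
from h import *
H=.1052
plan((foot2tcp(-.0355,.074,.0125,20,H),lean(20)))
```

```text
pos [0.6385 0.0829 0.1342] open 0.0078
rv [-0.0003 -0.0007 -0.0016] shift(new axes) [0.0006 0.0072 0.0202] (old axes) [0.0006 0.0072 0.0202] len 0.021
```

nudge_tcp(motion={"offsets":[[0, 0, 0, 0.0006, 0.0034, 0.0094, 0.002], [0, 0, 0, 0, 0.0021, 0.0056, 0.002], [0, 0, 0, 0, 0, 0, 0.002]]})

```text
clock: 18.85
eef_pos: [0.6385, 0.0841, 0.1173]
tool_rot: [-0.14, 0.793, 0.584, -0.103]
force: [-0.5, -1.0, -1.5]
gripper_width: 0.0081
gripper_force: 30.0
```

nudge_tcp(motion={"offsets":[[0, 0, 0, 0, 0.0007, 0.0019, 0.002], [0, 0, 0, 0, 0, 0, 0.002]]})

```text
clock: 19.05
eef_pos: [0.6388, 0.0841, 0.1156]
tool_rot: [-0.14, 0.793, 0.585, -0.103]
force: [0.1, 0.4, -2.0]
gripper_width: 0.008
gripper_force: 30.0
```

nudge_tcp(motion={"offsets":[[0, 0, 0, 0, 0.0007, 0.0019, 0.002], [0, 0, 0, 0, 0, 0, 0.002]]})

```text
clock: 19.25
eef_pos: [0.6387, 0.0841, 0.1134]
tool_rot: [-0.14, 0.793, 0.584, -0.103]
force: [-0.4, 0.0, -2.9]
gripper_width: 0.0081
gripper_force: 30.0
```

nudge_tcp(motion={"offsets":[[0, 0, 0, 0, 0.0005, 0.0014, 0.002], [0, 0, 0, 0, 0, 0, 0.002]]})

```text
clock: 19.45
eef_pos: [0.6389, 0.0841, 0.1122]
tool_rot: [-0.14, 0.793, 0.585, -0.103]
force: [-0.9, 0.0, -0.5]
gripper_width: 0.0076
gripper_force: 30.0
```

nudge_tcp(motion={"offsets":[[0, 0, 0, 0, 0.0004, 0.001, 0.002], [0, 0, 0, 0, 0, 0, 0.002]]})

```text
clock: 19.65
eef_pos: [0.6392, 0.0841, 0.1119]
tool_rot: [-0.14, 0.793, 0.585, -0.103]
force: [-0.1, -1.5, 8.5]
gripper_width: 0.0078
gripper_force: 30.0
```

Run:
```python
from h import *
p,R,o=state(); q=R.apply([0,0,1]); print(rack(p),"foot rear edge",rack(p+R.apply([0,0,.1052])+.004*(np.cos(np.deg2rad(20))*X-np.sin(np.deg2rad(20))*Z)),o["force"])
```

```text
[-0.0029  0.0748  0.1119] foot rear edge [-0.0351  0.0748  0.0117] [-0.11557064 -1.48890531  8.47936492]
```

nudge_tcp(motion={"offsets":[[0, 0, 0, 0, 0, 0, 0.008], [0, 0, 0, 0, 0, 0, 0.010], [0, 0, 0, 0, 0, 0, 0.014], [0, 0, 0, 0, 0, 0, 0.03], [0, 0, 0, 0, 0, 0, 0.03], [0, 0, 0, 0, 0, 0, 0.03], [0, 0, 0, 0, 0, -0.015, 0.03], [0, 0, 0, 0, 0, -0.025, 0.03], [0, 0, 0, 0, 0, -0.035, 0.03], [0, 0, 0, 0, 0, -0.04, 0.03], [0, 0, 0, 0, 0, -0.04, 0.03], [0, 0, 0, 0, 0, 0, 0.03], [0, 0, 0, 0, 0, 0, 0.03]]})

```text
clock: 20.95
eef_pos: [0.6901, 0.0683, 0.2581]
tool_rot: [-0.139, 0.793, 0.585, -0.102]
force: [0.2, 0.3, -1.8]
gripper_width: 0.0303
gripper_force: 0.0
```

Run:
```python
from h import *
snap("scene","s11");snap("side","d11");snap("wrist","w11")
for f,(u0,u1,v0,v1) in(("s11",(262,330,165,236)),("d11",(268,336,175,258))):
    m,im=load(f); hsv=cv2.cvtColor(im,cv2.COLOR_BGR2HSV)
    k=(hsv[...,1]<70)
    print(f,"cols",u0)
    for v in range(v0,v1,2): print(v,"".join("#" if (k[v,u] and 75<hsv[v,u,2]<135) else("+" if k[v,u] and hsv[v,u,2]>=135 else("o" if k[v,u] else ".")) for u in range(u0,u1)))
    def P(a,b,deg,x0=-.0335):
        t=np.deg2rad(deg);n=np.cos(t)*X-np.sin(t)*Z;pz=np.sin(t)*X+np.cos(t)*Z
        return proj(m,O+x0*X+(.074+a)*Y+.012*Z+b*pz-.008*n)[0].round(1)
    for dg in(17,20,23): print(dg,[P(a,b,dg).tolist() for a,b in((.05,0),(-.05,0),(.05,.15),(-.05,.15))])
```

```text
s11 cols 262
165 ..............++++++++++######......................................
167 ........++++++++++++++++########....................................
169 .......+++++++++++++++++##########..................................
171 .......++++++++++++++++#############...+......+++...................
173 ........++++++++++++++################....#++++++...................
175 ...........#+++++++++##################++...+++.++...............+++
177 .............#++++++####################+#....+++++#..++............
179 ................+++######################..............+.++++++++...
181 ................+++######################............++++.....+++++.
183 ...............++++####++++#############............++++++..++++++..
185 ..............++++####+++++++##########................+++++++......
187 ...............++####+++##+++++#######.....................+++++++++
189 ..............++#####++....++++######.................
[... 4480 characters left out ...]
ooooooooooooooooo#+#oooooooo#+++++++++++++++++....++++++++
247 ooooooooooooooooooooooooooo##++#ooooooo##+++++++++++++++++...+++++++
249 ##oooooooooo#+###++##########o###oooooooo#+++++++++++++++++....+++++
251 ++##########ooooooooooooooo#ooo#++#ooooo###++++++++++++++++++.++++++
253 ++++oooooooooooooooooo#ooo#o##ooo#+#ooooo####+++++++++++++++++++++++
255 .#+++#oooooooooooooooooooooo#oo####++#oooo####++++++++++++++++++++++
257 ..#+++#ooooooooooooooooooo##o########+#ooooo####++++++++++++++++++++
17 [[281.6, 228.4], [292.2, 243.0], [296.9, 183.4], [308.8, 195.5]]
20 [[281.7, 228.3], [292.2, 242.9], [299.2, 183.9], [311.3, 195.9]]
23 [[281.7, 228.2], [292.3, 242.8], [301.5, 184.5], [313.8, 196.5]]
```

Tall carrier stands: foot corners at scene (274,202)/(287,219) and top near (302,178), which matches the foot on the line at 20–21°. Now back to the magazine for the short one.

nudge_tcp(motion={"offsets":[[0, 0, 0, 0, -0.01, -0.03, 0.03], [-0.1164, 0, 0, 0, 0, 0, 0.03], [-0.1164, 0, 0, 0, 0, 0, 0.03], [-0.1164, 0, 0, 0, 0, 0, 0.03], [0, 0, -0.106, 0, 0, 0, 0.03], [0, 0, -0.106, 0, 0, 0, 0.03], [0, 0, 0, 0, 0, 0, 0.03]]})

```text
clock: 21.8
eef_pos: [0.6895, 0.0683, 0.2873]
tool_rot: [-0.0, 0.737, 0.676, -0.001]
force: [-0.1, -0.4, 0.4]
gripper_width: 0.0304
gripper_force: 0.0
```

Run:
```python
from h import *
plan(([.5017,-.3667,.25],down(85)))
```

```text
pos [0.6895 0.0683 0.2873] open 0.0304
rv [-0.0015  0.0003  0.0013] shift(new axes) [-0.4497 -0.1492  0.0373] (old axes) [-0.4495 -0.1497  0.0377] len 0.475
```

nudge_tcp(motion={"offsets":[[0, 0, 0, -0.0375, -0.0125, 0.0031, 0.03], [0, 0, 0, -0.0375, -0.0125, 0.0031, 0.03], [0, 0, 0, -0.0375, -0.0125, 0.0031, 0.03], [0, 0, 0, -0.0375, -0.0125, 0.0031, 0.03], [0, 0, 0, -0.0375, -0.0125, 0.0031, 0.03], [0, 0, 0, -0.0375, -0.0125, 0.0031, 0.03], [0, 0, 0, -0.0375, -0.0125, 0.0031, 0.03], [0, 0, 0, -0.0375, -0.0125, 0.0031, 0.03], [0, 0, 0, -0.0375, -0.0125, 0.0031, 0.03], [0, 0, 0, -0.0375, -0.0125, 0.0031, 0.03], [0, 0, 0, -0.0375, -0.0125, 0.0031, 0.03], [0, 0, 0, -0.0375, -0.0125, 0.0031, 0.03], [0, 0, 0, 0, 0, 0, 0.03], [0, 0, 0, 0, 0, 0, 0.03]]})

```text
clock: 23.2
eef_pos: [0.5007, -0.3672, 0.2502]
tool_rot: [-0.001, 0.739, 0.674, -0.0]
force: [-0.4, 0.6, 1.2]
gripper_width: 0.0303
gripper_force: 0.0
```

Run:
```python
from h import *
m,im=snap("wrist","w12"); m2=load("w2")[0]; m9,i9=load("w9")
plan(([.5017,-.3667,.090],down(85)))
# short's upper edge in w12 and w9: light strip around the projection
for f,M,I in(("w12",m,im),("w9",m9,i9)):
    g=cv2.GaussianBlur(cv2.cvtColor(I,cv2.COLOR_BGR2GRAY),(3,3),0)
    for y in(-.33,-.35,-.37,-.39,-.41):
        x=.5017+(y+.3667)*.0875; u,v=proj(M,[x,y,.125])[0]; v=int(round(v)); print(f,y,(round(u,1),v),g[v,int(u)-12:int(u)+13].tolist())
```

```text
pos [ 0.5012 -0.3665  0.2504] open 0.0299
rv [-0.0008 -0.0008 -0.0031] shift(new axes) [-0.0002  0.0006  0.1604] (old axes) [-0.0003  0.0007  0.1604] len 0.16
w12 -0.33 (np.float64(279.4), 170) [252, 255, 255, 255, 255, 255, 252, 238, 207, 175, 158, 152, 152, 151, 158, 190, 232, 253, 255, 255, 255, 255, 255, 255, 255]
w12 -0.35 (np.float64(279.5), 190) [246, 253, 255, 255, 255, 255, 251, 237, 209, 180, 161, 156, 155, 154, 161, 191, 233, 253, 255, 255, 255, 255, 255, 255, 255]
w12 -0.37 (np.float64(279.5), 210) [231, 230, 231, 231, 231, 231, 231, 225, 207, 181, 161, 153, 152, 151, 157, 189, 232, 253, 255, 255, 255, 255, 255, 255, 255]
w12 -0.39 (np.float64(279.6), 229) [192, 192, 191, 191, 192, 195, 196, 191, 185, 191, 203, 212, 215, 217, 216, 210, 206, 212, 224, 229, 221, 204, 192, 188, 188]
w12 -0.41 (np.float64(279.7), 247) [146, 146, 146, 146, 146, 146, 145, 146, 156, 175, 194, 204, 208, 211, 211, 202, 181, 158, 145, 142, 142, 142, 142, 142, 141]
w9 -0.33 (np.float64(324.5), 170) [213, 213, 191, 156, 126, 112, 110, 118, 146, 183, 211, 220, 222, 222, 225, 234, 247, 254, 255, 255, 255, 255, 241, 200, 156]
w9 -0.35 (np.float64(323.7), 190) [211, 219, 208, 179, 142, 117, 109, 114, 137, 172, 202, 216, 220, 220, 223, 231, 244, 253, 255, 255, 255, 255, 241, 200, 156]
w9 -0.37 (np.float64(323.0), 210) [188, 204, 205, 183, 149, 121, 109, 111, 129, 161, 194, 212, 217, 218, 220, 228, 243, 253, 255, 255, 255, 255, 241, 199, 155]
w9 -0.39 (np.float64(322.3), 229) [138, 115, 105, 104, 104, 104, 106, 116, 145, 181, 205, 214, 215, 216, 216, 212, 202, 192, 193, 199, 201, 192, 172, 151, 140]
w9 -0.41 (np.float64(321.5), 247) [101, 81, 73, 71, 71, 72, 72, 72, 73, 77, 84, 89, 91, 92, 92, 92, 91, 90, 90, 90, 89, 90, 92, 99, 109]
```

The short plate's upper edge sits exactly on the projected points in both wrist views, so its height of 0.125 is confirmed. Descending to a shallow grip.

nudge_tcp(motion={"offsets":[[0, 0, 0, 0, 0.0007, 0.036, 0.03], [0, 0, 0, 0, 0, 0.036, 0.03], [0, 0, 0, 0, 0, 0.036, 0.03], [0, 0, 0, 0, 0, 0.03, 0.03], [0, 0, 0, 0, 0, 0.0155, 0.03], [0, 0, 0, 0, 0, 0.0075, 0.03], [0, 0, 0, 0, 0, 0, 0.03], [0, 0, 0, 0, 0, 0, 0.002], [0, 0, 0, 0, 0, 0, 0.002], [0, 0, 0, 0, 0, 0, 0.002], [0, 0, 0, 0, 0, 0, 0.002], [0, 0, 0, 0, 0, 0, 0.002], [0, 0, 0, 0, 0, 0, 0.002]]})

```text
clock: 24.55
eef_pos: [0.5024, -0.3674, 0.091]
tool_rot: [0.001, 0.738, 0.675, 0.0]
force: [-1.2, 1.9, 7.1]
gripper_width: 0.008
gripper_force: 30.0
```

nudge_tcp(motion={"offsets":[[0, 0, 0, 0, 0, -0.01, 0.002], [0, 0, 0, 0, 0, -0.03, 0.002], [0, 0, 0, 0, 0, -0.04, 0.002], [0, 0, 0, 0, 0, -0.045, 0.002], [0, 0, 0, 0, 0, -0.045, 0.002], [0, 0, 0.106, 0, 0, 0, 0.002], [0, 0, 0.106, 0, 0, 0, 0.002], [0.1164, 0, 0, 0, 0, 0, 0.002], [0.1164, 0, 0, 0, 0, 0, 0.002], [0.1164, 0, 0, 0, 0, 0, 0.002], [0, 0, 0, 0, 0, 0, 0.002], [0, 0, 0, 0, 0, 0, 0.002]]})

```text
clock: 25.75
eef_pos: [0.5021, -0.3669, 0.2597]
tool_rot: [-0.139, 0.793, 0.585, -0.102]
force: [0.6, -0.6, -2.3]
gripper_width: 0.0078
gripper_force: 30.0
```

Run:
```python
from h import *
H=.081;R=lean(20)
plan((foot2tcp(-.0350,-.074,.182,20,H),R),(foot2tcp(-.0350,-.074,.028,20,H),R))
```

```text
pos [ 0.5021 -0.3669  0.2597] open 0.0078
rv [ 0.0018 -0.0004 -0.0004] shift(new axes) [ 0.3226 -0.0094  0.0037] (old axes) [ 0.3226 -0.0096  0.0038] len 0.323
rv [0. 0. 0.] shift(new axes) [-0.      0.0527  0.1447] (old axes) [-0.      0.0527  0.1447] len 0.154
```

nudge_tcp(motion={"offsets":[[0, 0, 0, 0.0403, -0.0012, 0.0005, 0.002], [0, 0, 0, 0.0403, -0.0012, 0.0005, 0.002], [0, 0, 0, 0.0403, -0.0012, 0.0005, 0.002], [0, 0, 0, 0.0403, -0.0012, 0.0005, 0.002], [0, 0, 0, 0.0403, -0.0012, 0.0005, 0.002], [0, 0, 0, 0.0403, -0.0012, 0.0005, 0.002], [0, 0, 0, 0.0403, -0.0012, 0.0005, 0.002], [0, 0, 0, 0.0403, -0.0012, 0.0005, 0.002], [0, 0, 0, 0, 0, 0, 0.002], [0, 0, 0, 0, 0, 0, 0.002], [0, 0, 0, 0, 0.0103, 0.0282, 0.002], [0, 0, 0, 0, 0.0103, 0.0282, 0.002], [0, 0, 0, 0, 0.0103, 0.0282, 0.002], [0, 0, 0, 0, 0.0103, 0.0282, 0.002], [0, 0, 0, 0, 0.0103, 0.0282, 0.002], [0, 0, 0, 0, 0, 0, 0.002], [0, 0, 0, 0, 0, 0, 0.002]]})

```text
clock: 27.45
eef_pos: [0.5873, -0.0568, 0.1102]
tool_rot: [-0.14, 0.793, 0.584, -0.103]
force: [-0.5, -0.7, -1.7]
gripper_width: 0.0078
gripper_force: 30.0
```

Run:
```python
from h import *
H=.081
plan((foot2tcp(-.0350,-.074,.0125,20,H),lean(20)))
```

```text
pos [ 0.5873 -0.0568  0.1102] open 0.0078
rv [ 0.0002 -0.0008 -0.0019] shift(new axes) [0.0012 0.0068 0.0191] (old axes) [0.0012 0.0068 0.0191] len 0.02
```

nudge_tcp(motion={"offsets":[[0, 0, 0, 0.0012, 0.0034, 0.0094, 0.002], [0, 0, 0, 0, 0.0021, 0.0056, 0.002], [0, 0, 0, 0, 0.0007, 0.0019, 0.002], [0, 0, 0, 0, 0, 0, 0.002]]})

```text
clock: 27.85
eef_pos: [0.5878, -0.0548, 0.0914]
tool_rot: [-0.14, 0.793, 0.585, -0.103]
force: [0.3, -0.2, -2.2]
gripper_width: 0.0082
gripper_force: 30.0
```

nudge_tcp(motion={"offsets":[[0, 0, 0, 0, 0.0004, 0.0014, 0.002], [0, 0, 0, 0, 0, 0, 0.002]]})

```text
clock: 28.05
eef_pos: [0.5878, -0.0548, 0.09]
tool_rot: [-0.14, 0.793, 0.585, -0.103]
force: [-0.5, 0.7, -2.2]
gripper_width: 0.008
gripper_force: 30.0
```

nudge_tcp(motion={"offsets":[[0, 0, 0, 0, 0.0004, 0.001, 0.002], [0, 0, 0, 0, 0, 0, 0.002]]})

```text
clock: 28.25
eef_pos: [0.5881, -0.0548, 0.0893]
tool_rot: [-0.14, 0.793, 0.585, -0.103]
force: [0.5, 0.2, 2.3]
gripper_width: 0.0077
gripper_force: 30.0
```

nudge_tcp(motion={"offsets":[[0, 0, 0, 0, 0, 0, 0.008], [0, 0, 0, 0, 0, 0, 0.010], [0, 0, 0, 0, 0, 0, 0.014], [0, 0, 0, 0, 0, 0, 0.022], [0, 0, 0, 0, 0, 0, 0.022], [0, 0, 0, 0, 0, 0, 0.022], [0, 0, 0, 0, 0, -0.015, 0.022], [0, 0, 0, 0, 0, -0.025, 0.022], [0, 0, 0, 0, 0, -0.035, 0.03], [0, 0, 0, 0, 0, -0.04, 0.03], [0, 0, 0, 0, 0, -0.04, 0.03], [0, 0, 0, 0, 0, -0.04, 0.03], [0, 0, 0, 0, 0, 0, 0.03], [0, 0, 0, 0, 0, 0, 0.03]]})

```text
clock: 29.65
eef_pos: [0.6521, -0.0747, 0.2735]
tool_rot: [-0.139, 0.793, 0.585, -0.102]
force: [0.4, -0.2, 0.5]
gripper_width: 0.0296
gripper_force: 0.0
```

Run:
```python
from h import *
snap("scene","s13");snap("side","d13");snap("wrist","w13")
for f,(u0,u1,v0,v1) in(("s13",(284,340,180,256)),("d13",(290,346,205,278))):
    m,im=load(f); hsv=cv2.cvtColor(im,cv2.COLOR_BGR2HSV)
    k=(hsv[...,1]<70)
    print(f,"cols",u0)
    for v in range(v0,v1,2): print(v,"".join("#" if (k[v,u] and 75<hsv[v,u,2]<135) else("+" if k[v,u] and hsv[v,u,2]>=135 else("o" if k[v,u] else ".")) for u in range(u0,u1)))
    def P(a,b,deg,x0=-.0335):
        t=np.deg2rad(deg);n=np.cos(t)*X-np.sin(t)*Z;pz=np.sin(t)*X+np.cos(t)*Z
        return proj(m,O+x0*X+(-.074+a)*Y+.012*Z+b*pz-.008*n)[0].round(1)
    for dg in(17,20,23): print(dg,[P(a,b,dg).tolist() for a,b in((.05,0),(-.05,0),(.05,.115),(-.05,.115))])
# bystanders: change between first and last pictures
for f0,f1 in(("scene0","s13"),("side0","d13")):
    a=cv2.imread(f"pics/{f0}.png").astype(int);b=cv2.imread(f"pics/{f1}.png").astype(int); d=(abs(a-b).max(2)>40).astype(np.uint8); d=cv2.morphologyEx(d,cv2.MORPH_OPEN,np.ones((3,3)))
    n,_,st,_=cv2.connectedComponentsWithStats(d); print(f1,[s.tolist() for s in st[1:] if s[4]>12])
```

```text
s13 cols 284
180 ###################..............+++++++++++..........++
182 #++++#############............++++......++++++++++......
184 #++++++##########...............+++++++++.......+++.....
186 +++++++++########..................++++++.....++++......
188 ++..#+++++####++.......................+++++++........##
190 #....++++######...................................###+++
192 #++++++++####++....................................##+++
194 ##++++++++##++++....................................##++
196 +##+++++####+++++#...###.......................+....o##+
198 +++#######+++++++++#######...........................o##
200 +++++#####+++++++++#########.........++................#
202 +++++####+++++++++##########+++..........++.....+++.....
204 o#+++###++++++++++#############.............++++........
206 oo######++++++++++###############.......................
208 oo#++##++++++++++##################.....................
210 +######+++++++
[... 5029 characters left out ...]
 [384, 79, 13, 10, 92], [112, 87, 10, 3, 30], [117, 107, 11, 11, 93], [107, 126, 26, 110, 1673], [93, 130, 5, 8, 33], [99, 136, 11, 7, 66], [97, 145, 17, 33, 218], [97, 146, 5, 6, 22], [87, 153, 12, 14, 78], [46, 164, 20, 3, 60], [67, 165, 7, 4, 21], [62, 173, 35, 22, 458], [0, 180, 10, 53, 247], [293, 193, 16, 17, 139], [284, 207, 12, 19, 117], [302, 211, 5, 6, 23], [296, 222, 6, 10, 49], [303, 222, 25, 43, 458], [293, 235, 4, 4, 15], [215, 242, 38, 17, 443], [272, 242, 31, 18, 402], [304, 246, 5, 7, 28], [217, 254, 61, 31, 1120], [312, 260, 4, 5, 19], [344, 272, 52, 70, 1615], [131, 279, 16, 22, 114], [388, 322, 9, 6, 32], [14, 351, 6, 8, 38], [21, 351, 31, 12, 232], [5, 357, 16, 16, 150]]
```

Short carrier stands as well: foot corners at scene (293,227)/(308,247) and top-right (322,214), matching the line, mid-half and 20°. Bottle, reel and flux pot show no change, and the hand is clear.

```bash
python3 -c "
from rig import r
print(r.finish_job())"
```

```text
the job is handed in; nothing more can be done
None
```

The job is handed in at about 30 s on the robot clock: the jig lies flat on the free bench, both windowed carriers lean at about 20° on the white line (tall left, short right), the blank stayed in the magazine, and the images show the bottle, flux pot and reel unmoved; no verdict was returned.

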